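Interlock test, then hold the gauge's sample carriage open at the mark

ROBOT

A 6-joint arm with a two-finger parallel gripper is mounted at the origin on the work surface. World frame = base frame: x ahead of the robot, y to its left, z up, the work surface at z = 0. Lengths are in mm, angles in rad, forces in N, time in s.
With the tool pointing down it reaches from about 400 to 925 mm from the base axis. Payload 12.5 kg.
Tool frame: the origin (TCP) lies between the finger pads, 19 mm behind the fingertips; this is the grasp point; z points along the fingers, y is the line along which they close (so a half turn about z gives the same grasp; the last joint's range is limited). The gripper opens to 95 mm and grips with 3 to 60 N. Pads are 20 mm wide; open, the fingers measure 119 mm over their backs; the gripper's body (75 mm by 180 mm) begins 59 mm behind the grasp point.
Start: joints at [-1.307, 0.491, 1.559, -0, 1.092, -0.106], TCP at [225.916, -582.758, 233.461] pointing down, gripper open.
Joint ranges: [-3.1, 3.1], [-0.84, 2.19], [0.05, 2.79], [-1.13, 4.28], [0.06, 2.93], [-2.69, 2.69]. Speed limits (rad/s): [2.22, 2.22, 2.79, 3.14, 3.14, 3.14].

INTERFACE

Orientations are given as [roll, pitch, yaw] about the fixed x, y, z axes, in that order (R = Rz(yaw) Ry(pitch) Rx(roll)).
In Python, from cell import * gives the robot as it stands.
- The arm moves only by the tool jog_arm, never from a script. Its argument "targets" is a list of rows, each an object with "turn": the turn, a rotation vector about the world's x, y, z in degrees, a list of three; "slide": the shift along the world's x, y, z in mm, a list of three; "claw": the opening in per cent of the stroke, from 0 (shut) to 100 (fully open). In form: [{"turn": [wx, wy, wz], "slide": [x, y, z], "claw": claw}, ...]. A call has 1 to 5 rows; each row shifts and turns the commanded pose from where the row before left it; what a row does not reach is not made up. A row lasts 1/8 s, in which the tool goes at most 62.5 mm and 10.7 degrees, less where a joint would pass 70% of its speed; a pose out of reach is approached as far as the arm can. A call with a gripper value outside its range is refused whole. The fingers move at their own pace and stop on an object; the grip force is fixed at half the most. Time passes only in rows, so rows that do not move let the fingers close. It gives the time, the measured TCP pose, the force, the opening and the grip force at its end, in the units of the state.
- state(): the state, without advancing time (a new reading comes with each control period).
- read_camera(name): name is "side" or "top"; returns a dict with "frame" (420x560x3 uint8, blue, green, red), "mtx" (3x3 intrinsics, pixels), "R" (3x3) and "t" (3): a world point X has camera coordinates R X + t. Camera axes: x right, y down, z forward; pixel columns grow to the right and rows downward; lengths in mm; the calibration is good to about 2 mm. A picture is of the moment at which its call begins. There is no depth.
- job_done(): hands the job in; it is judged then, once.
Trained networks look in the newest picture that a camera, given by its name, has taken for a name from the list of things; names that differ only in an ending like _2 or _b are one class to them, and where a whole thing is asked for, a point or a joint stands for the part that bears it (a point fixed in the world has none). Each returns a list of dicts, best first, with "conf" (0 to 1); they miss things now and then, are a little off and sometimes report something else, mostly with a low value. They report only what shows in the picture. A call takes as long as a camera call. They do not tell look-alikes from the thing itself.
- look_for(query, camera): "xy" ([column, row] in pixels, amid what is visible of it).
The state is a dict: "t": time; "joints": joint angles; "qvel": joint speeds; "tau": joint torques, N m; "eef_pos": TCP position; "tcp_rot": TCP orientation; "ft_force": force on the tool from outside, world axes, zero at the start; "moment": the same for the moment, N m; "opening": opening from 0.0 (shut) to 1.0 (fully open); "grip_force": force on a finger pad.
Only numpy, scipy, OpenCV 4.12 (cv2) and the standard library are available. Lean on these libraries where they do the work, as an engineer would, in place of code of your own. Each camera call takes 0.05 s, during which the arm holds its last target. There are 200 camera calls.

TASK

Get the profile gauge ready for loading: on the grey interlock box press the yellow test button so that the red lever drops, then lift the lever back up until it stays standing by itself on its stop. Then pull the gauge's spring-loaded sample carriage out by its blue grip until its red pointer is level with the orange mark, and keep it there: finish while still holding the carriage at the mark, since the spring pulls it back if you let go. Do not shift the orange mark, and leave the other things on the bench where they are.

Things in the scene. Friction and masses are not known exactly. Their poses are not given: they have to be found in the camera images.
- stage: sample stage of the profile gauge: white plastic base plate 320 x 170 x 20 mm, fixed to the bench. Origin on the bench under the middle of the blue grip when the carriage is home; the plate reaches from x = -110 to x = +210 mm, z is up. The carriage pulls out along the stage's own -x, towards the robot. At its rear (x above +130 mm) stands a blue measuring head on a 260 mm column.
- grip (a point): blue upright grip on the carriage: a fin 14 mm thick along the stage's x (the pull direction), 44 mm wide along y, 50 mm tall. This point: the centre of its foot, 32 mm above the bench (top at 82 mm). Same axes as the stage. It is free on all four sides above the flat carriage plate (66 mm wide, top at 32 mm).
- carriage (a joint): how far the carriage is pulled out, m: 0 home, grows as it comes out along the stage's -x, end stop at 0.075. The return spring pulls about 5 N at home and rises by 1.3 N per 10 mm (9 to 12.5 N at the mark).
- pointer (a point): tip of the red pointer on the carriage's right side (stage -y), 32 mm above the bench; it moves with the carriage. Home: stage x = 0, y = -51 mm; level with the middle of the grip.
- mark (a point): tip of the orange mark beside the carriage, on the black scale of the stage (a stiff cursor 10 x 14 x 10 mm, top 34 mm up, at stage y = -56 to -70 mm), 30 to 55 mm from home along the stage's -x, varying. Pointer and mark are level when they have the same stage x. Its axes are the stage's.
- interlock: grey interlock box 90 x 130 x 50 mm (x, y, z), fixed to the bench, origin under its centre, z up. Its front (own -x) faces the robot. On top: the yellow test button at x = 0, y = -32 mm and the lever's hinge at x = -20, y = +30 mm, 52 mm up.
- button_top (a point): centre of the top face of the yellow test button, diameter 26 mm, 66 mm above the bench when released.
- test_button (a joint): how far the button is pressed down, m: 0 released, 0.007 fully down, which takes about 5 N (spring, 700 N/m). Past about 3.5 mm it tips the lever over and the lever falls by itself within half a second.
- lever_hinge (a point): middle of the lever's hinge, whose axis is the interlock box's y. Its axes are the box's.
- lever_knob (a point): centre of the lever's red knob, a roller of diameter 18 mm, 24 mm long along the box's y, 70 mm from the hinge. Standing: 17 mm behind the hinge (+x) and 68 mm above it. Dropped: 66 mm in front of the hinge (-x) and 24 mm above it, clear of the box, so it can be pinched by its ends from above and carried up and over in an arc.
- trip_lever (a joint): angle of the lever, rad: 0 standing on its stop, leaning 0.25 rad backwards (+x) of upright; 1.47 dropped forward (-x). It swings freely, is top-heavy, and passes upright at 0.25: nearer the stop than that it stays standing, beyond it falls forward.
- weight: brass weight, diameter 24, 32 mm tall, standing on the stage plate right of the carriage; a bystander, origin at its underside. Leave it alone.
- jar: small sample jar, diameter 56, 75 mm tall; a bystander, origin at its underside. Leave it alone.
- carton: red carton 240 x 75 x 45 mm; a bystander, origin at its underside. Leave it alone.
- dish: white dish, diameter 90, 30 mm tall; a bystander, origin at its underside. Leave it alone.
- screwdriver: screwdriver lying on the bench; a bystander, origin at its underside. Leave it alone.
- mug: blue mug, diameter 76, 90 mm tall; a bystander, origin at its underside. Leave it alone.
- bottle: amber bottle, diameter 60, 150 mm tall; a bystander, origin at its underside. Leave it alone.
Mind the look-alikes: they are no part of the job. Leave any green look-alike of the interlock alone.

How it is judged:
By the outcome, as a careful person would: the job done as asked, in the order asked, and still so for the second after the job is handed in, while the arm keeps its last pose, push and grip.
It also fails if it takes over 56 s, if anything falls off the work surface, if the arm or the gripper's body presses on something with over 40 N, if the wrist force passes 120 N, or if a joint passes its speed limit or range.

## Working session

There is one attempt and no reset: what is moved stays moved. The work goes in short steps, Python scripts to look and compute and a tool call to move; the robot and the scene stay as the last step left them, time stands still between calls to the robot, and variables do not carry over. Pictures are saved under pics/ and viewed, at most 10 in all, crops included, and the job is handed in when it is done.

Besides the shell and the picture viewer there is one more tool, called after "Call:" as name(argument=value, ...) on one line, values as JSON. jog_arm: Moves the arm, as the interface text tells. Its arguments: {"type":"object","properties":{"targets":{"type":"array","items":{"type":"object","properties":{"turn":{"type":"array","items":{"type":"number"}},"slide":{"type":"array","items":{"type":"number"}},"claw":{"type":"number"}}}}},"required":["targets"]}

```bash
mkdir -p pics; cat > h.py <<'E'
from cell import *
import numpy as np, cv2
def ray(c,uv):
    K,R,t=[np.array(c[k],float) for k in("mtx","R","t")]
    d=R.T@np.linalg.solve(K,np.array([uv[0],uv[1],1.])); return -R.T@t,d
def onz(c,uv,z):
    o,d=ray(c,uv); return o+d*(z-o[2])/d[2]
def tri(c1,u1,c2,u2):
    P=[np.array(c["mtx"],float)@np.c_[np.array(c["R"],float),np.array(c["t"],float)] for c in(c1,c2)]
    X=cv2.triangulatePoints(P[0],P[1],np.array(u1,float),np.array(u2,float)); return (X[:3]/X[3]).ravel()
def proj(c,X):
    p=np.array(c["mtx"])@(np.array(c["R"])@np.array(X,float)+np.array(c["t"]).ravel()); return p[:2]/p[2]
E
python3 - <<'E'
from h import *
import pickle
cs={n:read_camera(n) for n in("top","side")}
pickle.dump(cs,open("cs0.pkl","wb"))
for n in cs:
    cv2.imwrite(f"pics/{n}0.png",cs[n]["frame"])
    print(n,(-np.array(cs[n]["R"]).T@np.array(cs[n]["t"])).round())
    for q in["grip","pointer","mark","button_top","lever_hinge","lever_knob","interlock","stage"]:
        print(q,[(np.round(d["xy"],1).tolist(),round(d["conf"],2)) for d in look_for(q,n)[:3]])
E
```

```text
top [ 497.   -8. 1547.]
grip [([207.1, 196.7], 0.88)]
pointer [([211.1, 196.0], 0.75), ([433.9, 257.5], 0.47), ([325.5, 199.5], 0.46)]
mark []
button_top [([353.1, 142.6], 0.61), ([347.9, 197.1], 0.5)]
lever_hinge [([335.3, 199.0], 0.95), ([341.0, 141.5], 0.56)]
lever_knob [([332.2, 132.8], 0.63), ([207.2, 196.6], 0.51), ([204.8, 197.0], 0.4)]
interlock [([340.8, 142.8], 0.66), ([337.4, 199.7], 0.6)]
stage [([205.1, 200.6], 0.66)]
side [ 106. 1079.  804.]
grip [([238.7, 272.3], 0.98)]
pointer [([237.1, 270.2], 0.9)]
mark []
button_top []
lever_hinge [([251.6, 187.8], 0.78), ([257.5, 375.4], 0.6), ([298.1, 202.9], 0.59)]
lever_knob []
interlock [([297.9, 204.7], 0.79), ([249.6, 191.5], 0.68)]
stage [([223.5, 271.5], 0.7), ([258.3, 373.8], 0.4)]
```

View pics/top0.png

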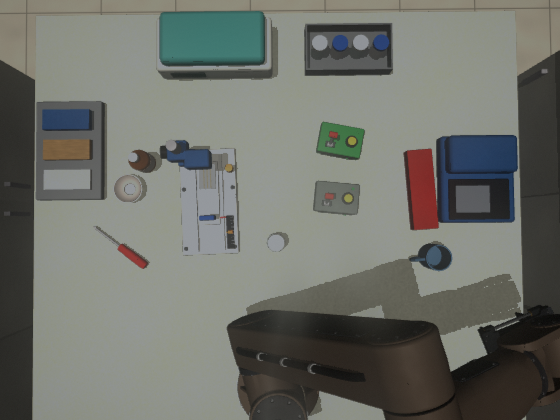

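View pics/side0.png

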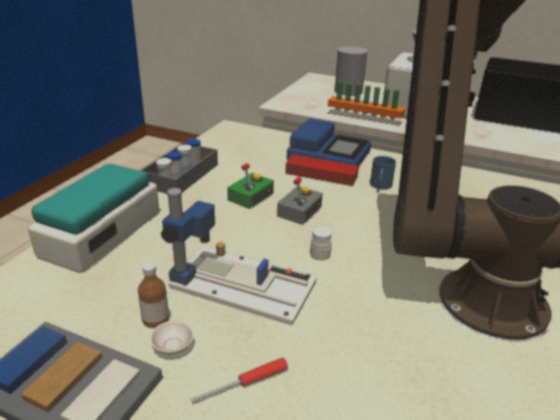

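The top view shows the stage at about (210,202), with the blue grip near (207,217), and the grey interlock at (337,198). The green look-alike is at (341,141). The side view shows the grip at (262,270) and the grey box at (300,203). I'll zoom in.

```bash
python3 - <<'E'
from h import *
import pickle
cs=pickle.load(open("cs0.pkl","rb"))
T=cs["top"]["frame"];S=cs["side"]["frame"]
z=lambda im,x,y,w,h,k:cv2.resize(im[y:y+h,x:x+w],None,fx=k,fy=k,interpolation=cv2.INTER_CUBIC)
a=z(T,172,140,80,120,5); b=z(T,305,170,65,50,6); c=z(S,165,230,160,90,2.4) 
b=cv2.resize(b,(390,300)); d=z(S,270,170,65,50,6)
right=np.vstack([b,d]); cv2.imwrite("pics/crop0.png",np.hstack([a,right]))
print(a.shape,b.shape,d.shape)
E
```

```text
(600, 400, 3) (300, 390, 3) (300, 390, 3)
```

View pics/crop0.png

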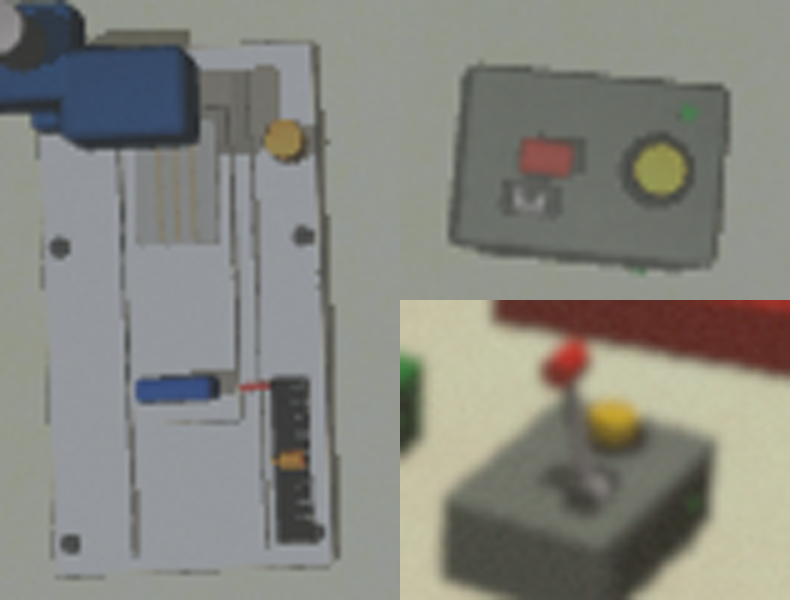

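The crop shows the grip at about crop (177,388), the pointer tip at (270,385), and the mark tip at (275,461). The button is at (660,168), the standing knob at (548,157) and the hinge at (530,198). The box is rotated only slightly. Next I'll segment by colour for subpixel positions.

```bash
cat >> h.py <<'E'
def blob(im,box,lo,hi):
    x,y,w,h=box; H=cv2.cvtColor(im[y:y+h,x:x+w],cv2.COLOR_BGR2HSV); m=cv2.inRange(H,np.array(lo),np.array(hi))
    n,l,s,c=cv2.connectedComponentsWithStats(m)
    if n<2: return None
    k=1+np.argmax(s[1:,4]); yy,xx=np.nonzero(l==k); r=cv2.minAreaRect(np.c_[xx,yy].astype(np.float32))
    return c[k]+[x,y],s[k],r
E
python3 - <<'E'
from h import *
import pickle
cs=pickle.load(open("cs0.pkl","rb"));t=cs["top"];s=cs["side"];T=t["frame"];S=s["frame"]
def show(n,b,z,c=t): print(n,b[0].round(2),b[1].tolist(),np.round(b[2][1],1),round(b[2][2],1),onz(c,b[0],z).round(1))
show("grip",blob(T,(190,205,35,25),(105,120,60),(130,255,255)),82)
show("gripside",blob(S,(250,255,25,30),(105,120,40),(130,255,255)),57,s)
show("mark",blob(T,(222,225,15,15),(8,100,80),(25,255,255)),34)
show("ptr",blob(T,(215,212,14,10),(0,90,60),(6,255,255)),32)
b=blob(T,(340,190,20,16),(22,80,80),(35,255,255));show("button",b,66)
k=blob(T,(320,190,20,12),(0,90,60),(8,255,255));show("knob",k,120)
ks=blob(S,(290,174,20,14),(0,140,80),(8,255,255));print("ks",ks[0],tri(t,k[0],s,ks[0]).round(1))
bs=blob(S,(300,182,16,12),(18,120,80),(35,255,255));print("bs",bs[0],tri(t,b[0],s,bs[0]).round(1))
H=cv2.cvtColor(T,cv2.COLOR_BGR2HSV)
# box top corners & plate corners from crop picks
for n,(u,v) in dict(TL=(468,66),TR=(728,88),BR=(716,268),BL=(452,243)).items(): print(n,onz(t,((u-400)/6+305-.4,v/6+170-.4),50).round(1))
for n,(u,v) in dict(TR=(315,43),BR=(336,562),BL=(55,577)).items(): print("plate",n,onz(t,(u/5+172-.4,v/5+140-.4),20).round(1))
print("ptrtip",onz(t,(270/5+171.6,385/5+139.6),32).round(1),"marktip",onz(t,(273/5+171.6,461/5+139.6),34).round(1))
print("hinge",onz(t,(130/6+304.6,198/6+169.6),52).round(1))
for q in["jar","carton","weight","mug"]: print(q,[onz(t,d["xy"],40).round() for d in look_for(q,"top")[:1]])
E
```

```text
grip [206.15 217.38] [10, 11, 14, 4, 52] [ 3. 13.] 90.0 [509.1 204.6  82. ]
gripside [262.29 264.57] [9, 5, 8, 10, 35] [ 3.3 10.3] 31.0 [522.6 180.   57. ]
mark [229.84 231.53] [5, 5, 6, 4, 19] [3. 5.] 90.0 [466.5 140.6  34. ]
ptr [222.5 217. ] [5, 5, 6, 1, 6] [5. 0.] 180.0 [510.3 162.6  32. ]
button [347.89 197.67] [4, 4, 9, 9, 57] [7.6 7.6] 26.6 [ 563.9 -210.6   66. ]
knob [328.77 195.77] [5, 3, 9, 6, 43] [5. 8.] 90.0 [ 567.4 -149.1  120. ]
ks [300.         177.77272727] [ 563.9 -149.1  130.7]
bs [305.13043478 190.08695652] [ 564.6 -211.4   59.6]
TL [ 616.3 -118.3   50. ]
TR [ 604.3 -247.2   50. ]
BR [ 515.1 -240.    50. ]
BL [ 528.5 -109.4   50. ]
plate TR [719.7 126.2  20. ]
plate BR [404.1 115.1  20. ]
plate BL [396.4 285.2  20. ]
ptrtip [511.4 153.3  32. ] marktip [465.8 151.5  34. ]
hinge [ 550.4 -148.1   52. ]
jar [array([439.,  -6.,  40.])]
carton [array([ 587., -430.,   40.])]
weight [array([659., 139.,  40.])]
mug [array([ 379., -471.,   40.])]
```

```bash
python3 - <<'E'
from h import *
s=state(); print({k:np.round(s[k],3).tolist() for k in("t","joints","eef_pos","tcp_rot","ft_force","opening")})
E
```

```text
{'t': 1.1, 'joints': [-1.307, 0.491, 1.559, 0.0, 1.092, -0.106], 'eef_pos': [225.9, -582.765, 233.481], 'tcp_rot': [3.141, 0.0, 0.37], 'ft_force': [0.792, -0.043, 0.549], 'opening': 0.997}
```

Call:
jog_arm(targets=[{"turn": [0, 0, -5], "slide": [32, 35, 0], "claw": 0}, {"turn": [0, 0, -5], "slide": [32, 35, 0], "claw": 0}, {"turn": [0, 0, -5], "slide": [32, 35, 0], "claw": 0}, {"turn": [0, 0, -5], "slide": [32, 35, 0], "claw": 0}, {"turn": [0, 0, -6.8], "slide": [32, 35, 0], "claw": 0}])

```text
t: 1.72
eef_pos: [386.8, -406.6, 233.6]
tcp_rot: [3.141, -0.0, -0.102]
ft_force: [0.4, -0.2, 0.1]
opening: 0.53
grip_force: 0.0
```

Call:
jog_arm(targets=[{"turn": [0, 0, 0], "slide": [32, 35, -10], "claw": 0}, {"turn": [0, 0, 0], "slide": [32, 35, -20], "claw": 0}, {"turn": [0, 0, 0], "slide": [32, 35, -20], "claw": 0}, {"turn": [0, 0, 0], "slide": [32, 35, -20], "claw": 0}, {"turn": [0, 0, 0], "slide": [32, 35, -20], "claw": 0}])

```text
t: 2.35
eef_pos: [546.9, -231.6, 143.0]
tcp_rot: [3.141, -0.0, -0.098]
ft_force: [0.4, -0.6, 0.0]
opening: 0.026
grip_force: 0.0
```

Call:
jog_arm(targets=[{"turn": [0, 0, 0], "slide": [17, 20.5, 0], "claw": 0}, {"turn": [0, 0, 0], "slide": [0, 0, -35], "claw": 0}, {"turn": [0, 0, 0], "slide": [0, 0, -18], "claw": 0}, {"turn": [0, 0, 0], "slide": [0, 0, -5], "claw": 0}, {"turn": [0, 0, 0], "slide": [0, 0, -5], "claw": 0}])

```text
t: 2.98
eef_pos: [562.9, -212.6, 81.0]
tcp_rot: [3.141, -0.0, -0.099]
ft_force: [-2.8, 0.4, 2.4]
opening: 0.006
grip_force: 1.4
```

Call:
jog_arm(targets=[{"turn": [0, 0, 0], "slide": [0, 0, 0], "claw": 0}, {"turn": [0, 0, 0], "slide": [0, 0, 0], "claw": 0}])

```text
t: 3.22
eef_pos: [563.0, -212.6, 81.1]
tcp_rot: [3.141, -0.001, -0.098]
ft_force: [-2.0, -0.7, 2.6]
opening: 0.006
grip_force: 1.3
```

Call:
jog_arm(targets=[{"turn": [0, 0, 0], "slide": [0, 0, -2.5], "claw": 0}, {"turn": [0, 0, 0], "slide": [0, 0, 0], "claw": 0}, {"turn": [0, 0, 0], "slide": [0, 0, 0], "claw": 0}, {"turn": [0, 0, 0], "slide": [0, 0, 0], "claw": 0}])

```text
t: 3.72
eef_pos: [563.1, -212.6, 78.2]
tcp_rot: [3.141, -0.001, -0.098]
ft_force: [-1.0, -2.8, 4.3]
opening: 0.004
grip_force: 2.3
```

Call:
jog_arm(targets=[{"turn": [0, 0, 0], "slide": [0, 0, 30], "claw": 30}, {"turn": [0, 0, 0], "slide": [0, 0, 40], "claw": 60}, {"turn": [0, 0, 0], "slide": [-30, 25, 20], "claw": 60}, {"turn": [0, 0, 0], "slide": [-48, 25, 0], "claw": 60}, {"turn": [0, 0, 0], "slide": [0, 21, 0], "claw": 60}])

```text
t: 4.35
eef_pos: [482.3, -139.9, 168.1]
tcp_rot: [-3.141, 0.002, -0.099]
ft_force: [-0.3, -0.8, 0.1]
opening: 0.473
grip_force: 0.0
```

```bash
python3 - <<'E'
from h import *
import pickle
cs={n:read_camera(n) for n in("top","side")}; pickle.dump(cs,open("cs1.pkl","wb"))
z=lambda im,x,y,w,h,k:cv2.resize(im[y:y+h,x:x+w],None,fx=k,fy=k,interpolation=cv2.INTER_CUBIC)
cv2.imwrite("pics/crop1.png",np.hstack([z(cs["top"]["frame"],290,150,80,100,4.8),z(cs["side"]["frame"],250,130,80,100,4.8)]))
s,t=cs["side"],cs["top"]
for n in cs: print(n,[(d["xy"],d["conf"]) for d in look_for("lever_knob",n)[:3]], proj(cs[n],(484,-141,76)).round(1))
print(state()["eef_pos"])
E
```

```text
top [([334.0, 133.0], 0.57)] [324.8 225.1]
side [([318.7, 201.4], 0.66), ([242.8, 164.9], 0.59)] [322.9 201.8]
[ 485.33533041 -141.28467495  167.90129959]
```

View pics/crop1.png

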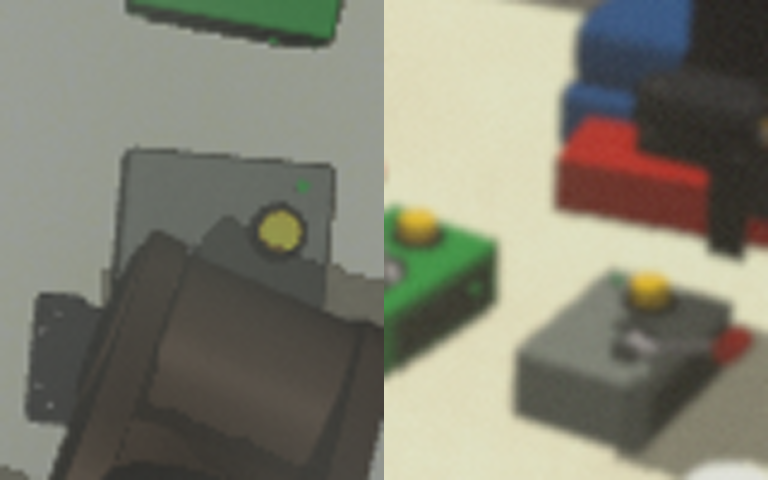

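The lever has dropped. In the side view the red knob shows at crop (733,345), which is pixel (322.7,201.9), and that matches the predicted position. I'll descend and pinch it.

Call:
jog_arm(targets=[{"turn": [0, 0, 0], "slide": [-1, 0, -40], "claw": 60}, {"turn": [0, 0, 0], "slide": [0, 0, -30], "claw": 60}, {"turn": [0, 0, 0], "slide": [0, 0, -22], "claw": 60}, {"turn": [0, 0, 0], "slide": [0, 0, 0], "claw": 60}, {"turn": [0, 0, 0], "slide": [0, 0, 0], "claw": 0}])

```text
t: 5.18
eef_pos: [484.4, -141.8, 76.4]
tcp_rot: [3.141, -0.001, -0.098]
ft_force: [0.3, -0.1, -0.4]
opening: 0.544
grip_force: 0.0
```

Call:
jog_arm(targets=[{"turn": [0, 0, 0], "slide": [0, 0, 0], "claw": 0}, {"turn": [0, 0, 0], "slide": [0, 0, 0], "claw": 0}, {"turn": [0, 0, 0], "slide": [0, 0, 0], "claw": 0}])

```text
t: 5.55
eef_pos: [484.0, -140.9, 76.3]
tcp_rot: [-3.141, -0.0, -0.098]
ft_force: [4.9, 10.5, 3.4]
opening: 0.253
grip_force: 30.0
```

Call:
jog_arm(targets=[{"turn": [0, 0, 0], "slide": [6.8, 0.2, 13.7], "claw": 0}, {"turn": [0, 0, 0], "slide": [11.1, -1.1, 13.4], "claw": 0}, {"turn": [0, 0, 0], "slide": [0, 0, 0], "claw": 0}])

```text
t: 5.92
eef_pos: [502.1, -142.3, 103.7]
tcp_rot: [3.141, -0.001, -0.098]
ft_force: [-3.0, -1.1, 7.6]
opening: 0.25
grip_force: 30.0
```

Call:
jog_arm(targets=[{"turn": [0, 0, 0], "slide": [14, -1.4, 10.2], "claw": 0}, {"turn": [0, 0, 0], "slide": [16.2, -1.6, 6.4], "claw": 0}, {"turn": [0, 0, 0], "slide": [0, 0, 0], "claw": 0}])

```text
t: 6.3
eef_pos: [532.0, -145.3, 119.8]
tcp_rot: [3.141, -0.0, -0.098]
ft_force: [-3.6, -3.3, 7.6]
opening: 0.248
grip_force: 30.0
```

Call:
jog_arm(targets=[{"turn": [0, 0, 0], "slide": [13.7, -1.4, 2.1], "claw": 0}, {"turn": [0, 0, 0], "slide": [12.5, -1.2, -0.5], "claw": 0}, {"turn": [0, 0, 0], "slide": [0, 0, 0], "claw": 0}])

```text
t: 6.68
eef_pos: [558.6, -148.1, 121.5]
tcp_rot: [3.141, -0.002, -0.098]
ft_force: [-1.3, -2.4, 10.1]
opening: 0.245
grip_force: 30.0
```

Call:
jog_arm(targets=[{"turn": [0, 0, 0], "slide": [4.5, -0.4, 0], "claw": 0}, {"turn": [0, 0, 0], "slide": [2.5, -0.2, 0], "claw": 0}, {"turn": [0, 0, 0], "slide": [0, 0, 0], "claw": 0}])

```text
t: 7.05
eef_pos: [564.8, -148.7, 121.1]
tcp_rot: [3.141, -0.0, -0.098]
ft_force: [-2.5, -4.5, 4.5]
opening: 0.242
grip_force: 30.0
```

```bash
python3 - <<'E'
from h import *
s=read_camera("side")
k=blob(s["frame"],(280,165,40,40),(0,140,60),(8,255,255)); print(k[0],k[1], proj(s,(567,-149,120)))
cv2.imwrite("pics/crop2.png",cv2.resize(s["frame"][140:240,250:350],None,fx=5,fy=5,interpolation=cv2.INTER_CUBIC))
E
```

```text
[313.16666667 170.78395062] [ 26   0  14  14 162] [297.75025389 180.78529456]
```

View pics/crop2.png

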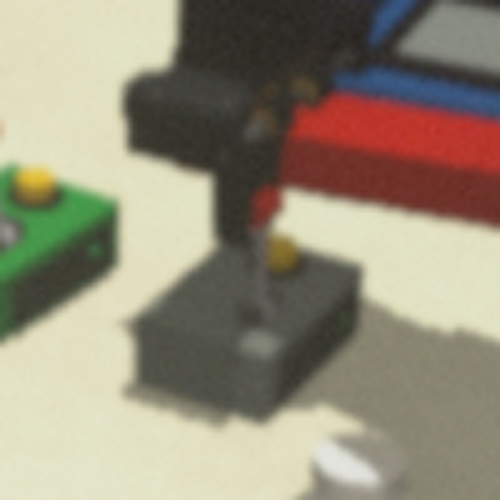

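The finger covers part of the knob, at about crop (265,205), and the lever looks near upright. I'll push gently on until the stop shows in the force.

Call:
jog_arm(targets=[{"turn": [0, 0, 0], "slide": [3, -0.3, -0.5], "claw": 0}, {"turn": [0, 0, 0], "slide": [0, 0, 0], "claw": 0}])

```text
t: 7.35
eef_pos: [567.9, -149.0, 120.7]
tcp_rot: [3.141, -0.0, -0.098]
ft_force: [-2.9, -4.9, 4.2]
opening: 0.241
grip_force: 30.0
```

Call:
jog_arm(targets=[{"turn": [0, 0, 0], "slide": [3, -0.3, -0.7], "claw": 0}, {"turn": [0, 0, 0], "slide": [0, 0, 0], "claw": 0}])

```text
t: 7.6
eef_pos: [571.1, -149.3, 120.0]
tcp_rot: [3.141, -0.001, -0.098]
ft_force: [-1.9, -4.9, 4.9]
opening: 0.248
grip_force: 30.0
```

Call:
jog_arm(targets=[{"turn": [0, 0, 0], "slide": [2.5, -0.3, -0.7], "claw": 0}, {"turn": [0, 0, 0], "slide": [0, 0, 0], "claw": 0}])

```text
t: 7.85
eef_pos: [573.7, -149.6, 119.4]
tcp_rot: [3.141, -0.001, -0.098]
ft_force: [-2.6, -4.6, 5.8]
opening: 0.244
grip_force: 30.0
```

```bash
python3 - <<'E'
from h import *
s=read_camera("side")
k=blob(s["frame"],(296,172,14,16),(0,110,40),(8,255,255)); print(k[0],k[1])
h=np.array([550,-147.5,52])
for th in(0,.1,.25,.4):
    a=.25-th; print(th,proj(s,h+[70*np.sin(a)*.995,-7*np.sin(a),70*np.cos(a)]).round(1))
cv2.imwrite("pics/crop3.png",cv2.resize(s["frame"][160:220,270:330],None,fx=8,fy=8,interpolation=cv2.INTER_CUBIC))
E
```

```text
[302.75       176.93055556] [ 1  0 13 12 72]
0 [297.7 180.8]
0.1 [299.8 181. ]
0.25 [303.1 181.6]
0.4 [306.3 182.8]
```

View pics/crop3.png

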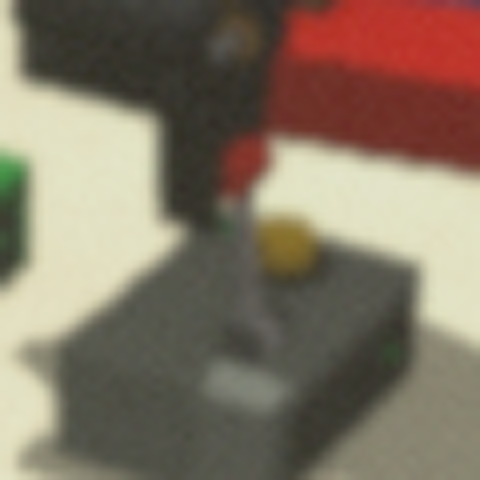

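The lever has moved back past upright. The knob is at about pixel (300.6,181), so the angle is about 0.12 or less. I'll go a little further to the stop.

Call:
jog_arm(targets=[{"turn": [0, 0, 0], "slide": [2.5, -0.3, -0.7], "claw": 0}, {"turn": [0, 0, 0], "slide": [0, 0, 0], "claw": 0}])

```text
t: 8.15
eef_pos: [576.3, -149.8, 118.8]
tcp_rot: [3.141, -0.001, -0.098]
ft_force: [-1.5, -3.4, 6.9]
opening: 0.246
grip_force: 30.0
```

Call:
jog_arm(targets=[{"turn": [0, 0, 0], "slide": [2, -0.2, -0.5], "claw": 0}, {"turn": [0, 0, 0], "slide": [0, 0, 0], "claw": 0}])

```text
t: 8.4
eef_pos: [578.2, -150.0, 118.2]
tcp_rot: [3.141, -0.001, -0.098]
ft_force: [-2.2, -4.8, 6.0]
opening: 0.243
grip_force: 30.0
```

Call:
jog_arm(targets=[{"turn": [0, 0, 0], "slide": [0, 0, 0], "claw": 55}, {"turn": [0, 0, 0], "slide": [0, 0, 0], "claw": 55}, {"turn": [0, 0, 0], "slide": [0, 0, 0], "claw": 55}])

```text
t: 8.78
eef_pos: [578.1, -149.4, 117.9]
tcp_rot: [-3.141, 0.0, -0.098]
ft_force: [0.3, 0.5, -0.2]
opening: 0.503
grip_force: 0.0
```

Call:
jog_arm(targets=[{"turn": [0, 0, 0], "slide": [0, 0, 20], "claw": 55}, {"turn": [0, 0, 0], "slide": [0, 0, 40], "claw": 55}, {"turn": [0, 0, 0], "slide": [0, 0, 40], "claw": 55}])

```text
t: 9.15
eef_pos: [578.0, -149.5, 219.0]
tcp_rot: [-3.141, 0.001, -0.098]
ft_force: [0.0, -0.6, 0.3]
opening: 0.551
grip_force: 0.0
```

```bash
python3 - <<'E'
from h import *
s=read_camera("side")
k=blob(s["frame"],(290,174,18,14),(0,140,80),(8,255,255)); print(k[0],k[1])
cv2.imwrite("pics/crop4.png",cv2.resize(s["frame"][150:220,270:340],None,fx=5,fy=5,interpolation=cv2.INTER_CUBIC))
E
```

```text
[303.35714286 174.28571429] [ 8  0 10  2 14]
```

View pics/crop4.png

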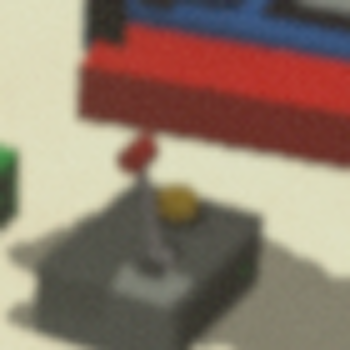

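The lever stands freely on its stop: the knob is at crop (137,153), pixel (297.4,180.6), against 297.7 predicted. On to the grip.

Call:
jog_arm(targets=[{"turn": [0, 0, 9.8], "slide": [-6.8, 35.4, 0], "claw": 55}, {"turn": [0, 0, 9.8], "slide": [-6.8, 35.4, 0], "claw": 55}, {"turn": [0, 0, 9.8], "slide": [-6.8, 35.4, 0], "claw": 55}, {"turn": [0, 0, 9.8], "slide": [-6.8, 35.4, 0], "claw": 55}, {"turn": [0, 0, 9.8], "slide": [-6.8, 35.4, 0], "claw": 55}])

```text
t: 9.82
eef_pos: [543.8, 28.5, 218.0]
tcp_rot: [-3.142, -0.0, 0.763]
ft_force: [-0.2, -0.4, 1.1]
opening: 0.552
grip_force: 0.0
```

Call:
jog_arm(targets=[{"turn": [0, 0, 9.8], "slide": [-6.8, 35.4, 0], "claw": 55}, {"turn": [0, 0, 9.8], "slide": [-6.8, 35.4, 0], "claw": 55}, {"turn": [0, 0, 9.8], "slide": [-6.8, 35.4, 0], "claw": 55}, {"turn": [0, 0, 9.8], "slide": [-6.8, 35.4, 0], "claw": 55}, {"turn": [0, 0, 9.8], "slide": [-6.8, 35.4, 0], "claw": 55}])

```text
t: 10.45
eef_pos: [509.8, 205.5, 218.0]
tcp_rot: [3.142, -0.0, 1.618]
ft_force: [0.1, 0.6, 0.2]
opening: 0.549
grip_force: 0.0
```

Call:
jog_arm(targets=[{"turn": [0, 0, 0], "slide": [0, 0, -45], "claw": 55}, {"turn": [0, 0, 0], "slide": [0, 0, -45], "claw": 55}, {"turn": [0, 0, 0], "slide": [0, 0, 0], "claw": 55}])

```text
t: 10.82
eef_pos: [508.8, 204.0, 125.8]
tcp_rot: [-3.136, 0.001, 1.613]
ft_force: [-0.2, 0.2, 0.3]
opening: 0.549
grip_force: 0.0
```

Call:
jog_arm(targets=[{"turn": [0, 0, 0], "slide": [1, 0, -35], "claw": 55}, {"turn": [0, 0, 0], "slide": [0, 0, -28], "claw": 55}, {"turn": [0, 0, 0], "slide": [0, 0, 0], "claw": 55}, {"turn": [0, 0, 0], "slide": [0, 0, 0], "claw": 0}, {"turn": [0, 0, 0], "slide": [0, 0, 0], "claw": 0}])

```text
t: 11.45
eef_pos: [511.9, 204.4, 66.8]
tcp_rot: [3.139, -0.001, 1.612]
ft_force: [0.5, -0.0, 0.1]
opening: 0.394
grip_force: 0.0
```

Call:
jog_arm(targets=[{"turn": [0, 0, 0], "slide": [0, 0, 0], "claw": 0}, {"turn": [0, 0, 0], "slide": [0, 0, 0], "claw": 0}, {"turn": [0, 0, 0], "slide": [0, 0, 0], "claw": 0}])

```text
t: 11.82
eef_pos: [511.3, 204.3, 65.5]
tcp_rot: [3.141, -0.0, 1.612]
ft_force: [-1.1, -0.6, 3.1]
opening: 0.147
grip_force: 30.0
```

Call:
jog_arm(targets=[{"turn": [0, 0, 0], "slide": [-14, -0.5, 0], "claw": 0}, {"turn": [0, 0, 0], "slide": [-14, -0.6, 0], "claw": 0}, {"turn": [0, 0, 0], "slide": [-14, -0.5, 0], "claw": 0}, {"turn": [0, 0, 0], "slide": [0, 0, 0], "claw": 0}, {"turn": [0, 0, 0], "slide": [0, 0, 0], "claw": 0}])

```text
t: 12.45
eef_pos: [471.0, 202.8, 65.5]
tcp_rot: [3.137, -0.001, 1.612]
ft_force: [10.8, -1.2, -2.2]
opening: 0.142
grip_force: 30.0
```

```bash
python3 - <<'E'
from h import *
import pickle
cs={n:read_camera(n) for n in("top","side")}; pickle.dump(cs,open("cs2.pkl","wb"))
z=lambda im,x,y,w,h,k:cv2.resize(im[y:y+h,x:x+w],None,fx=k,fy=k,interpolation=cv2.INTER_CUBIC)
cv2.imwrite("pics/crop5.png",np.hstack([z(cs["top"]["frame"],205,205,45,60,8),z(cs["side"]["frame"],270,250,48,60,8)]))
E
```

```text
(no output)
```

View pics/crop5.png

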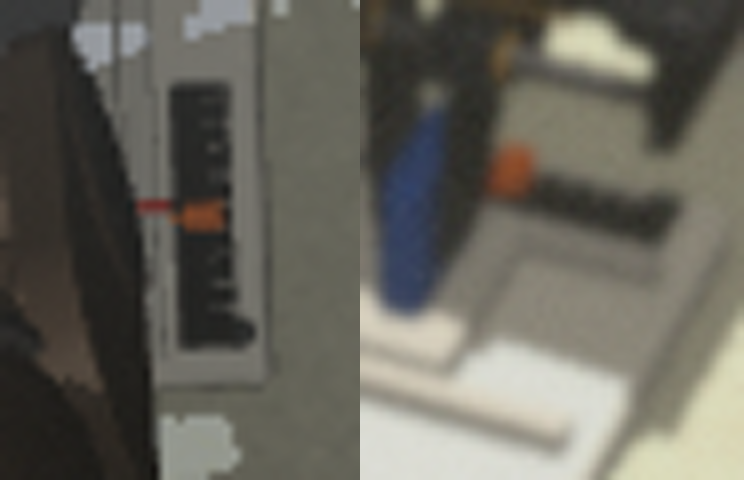

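The pointer shows at crop row ~207 and the mark's middle at ~216, so the carriage is a few mm short. I'll measure it at subpixel level.

```bash
cat > m.py <<'E'
from h import *
def cent(c,z,box,f):
    x,y,w,h=box; im=c["frame"][y:y+h,x:x+w].astype(float); B,G,R=im[...,0],im[...,1],im[...,2]
    wt=f(B,G,R); yy,xx=np.mgrid[y:y+h,x:x+w]; u=((wt*xx).sum()/wt.sum(),(wt*yy).sum()/wt.sum()); return np.array(u),onz(c,u,z)
def gap(c,pbox,mbox=(225,227,10,10)):
    # orange: strong R-B with G clearly above B ; red: R-G with G~B
    um,m=cent(c,33,mbox,lambda B,G,R:np.clip(R-B-50,0,None))
    up,p=cent(c,32,pbox,lambda B,G,R:np.clip(R-np.maximum(G,B)-25,0,None))
    x=np.array([np.cos(.040),np.sin(.040),0]); return um.round(2),up.round(2),((p-m)@x).round(2)
E
python3 - <<'E'
from m import *
import pickle
c0=pickle.load(open("cs0.pkl","rb"))["top"];c2=pickle.load(open("cs2.pkl","rb"))["top"]
print(gap(c0,(218,213,8,8))); print(gap(c2,(220,227,7,8)))
for c,b in((c0,(216,213,14,8)),(c2,(220,226,14,11))):
    x,y,w,h=b;f=c["frame"][y:y+h,x:x+w].astype(int);print((f[...,2]-f[...,1]));print(f[...,1]-f[...,0])
E
```

```text
(array([229.82, 231.54]), array([222.37, 216.99]), np.float64(44.74))
(array([229.4 , 231.49]), array([223.76, 230.24]), np.float64(4.53))
[[-4 -3 -4 -1 -4 -4 -4 -3 -4 -3 -3 -4 -4 -4]
 [ 1  0  0  1 -3 -4 -4 -4 -4 -4 -3 -4 -4 -4]
 [ 0  0  1  1 -3 -2 -2 -1 -2 -2 -1 -2 -1 -2]
 [ 0  1  1  4  3 22 24 25 28 25  5  0 -1 -1]
 [ 0  0  1 17 63 69 68 64 68 50  9 -1 -1 -1]
 [ 0  0 -1 -2 16 16  5 -3  1 -3 -1 -1 -1  0]
 [-4 -4 -4 -2 -2 -4 -4 -3  0 -3 -2  0  0  0]
 [-3 -4 -4 -3  0 -3 -4 -5  1 -3 -1 -1  0 -1]]
[[-4 -4 -4  4 -4 -5 -5 -3 -4 -5 -6 -5 -5 -4]
 [ 5  6  5  5 -4 -5 -4 -2 -4 -5 -5 -4 -4 -4]
 [ 5  5  5  6 -4 -4 -4 -2 -4 -4 -4 -2 -3 -2]
 [ 5  5  5  7 -4 -3 -1  0  3  6  1  0  1  2]
 [ 5  7  5  7  3  2  1  1  4  0  0  0  1  1]
 [ 4  4  4  5  3 -1 -2 -4  3 -4 -1  0  1  0]
 [-5 -4 -4  3  4 -4 -4 -5  4 -3 -1  0  1  1]
 [-5 -4 -5  2  3 -5 -4 -4  4 -4  0  1  1  1]]
[[ 0  1  1  2  1  2  0  0  0  0  0  1  0  1]
 [-1  1  1  1  1  1  0  0 -1  1  0  0  0  2]
 [ 1  2  1  1  1  2  1  0  0  0  0 -1  0  0]
 [ 1  0  5  6  5  6  4  1  2  3  4  6  7  1]
 [-1  0 43 54 56 57 22  3 22 24 29 34 27  4]
 [ 0 -1 30 31 32 31 19 14 51 50 51 49 31  5]
 [ 1  1  0  2  2  2 30 34 49 49 50 50 40  7]
 [ 1  0  1  1  0  3  2  0 32 34 37 35 25  5]
 [ 1  0  0  1  1  2  1  1  0  0  0  0  0  0]
 [ 0 -1  0  0  0  1  2 -1  1  0 -1  0  1 -1]
 [ 2  0  0  0  1  1  2  1  0  1  1  0  0  0]]
[[ 2  6  5  5  6  7  4  2  3  2  2  2  2  3]
 [ 2  5  5  6  6  7  5  2  2  1  2  2  1  3]
 [ 0  1  4  6  5  7  4  2  1  1  2  2  2  2]
 [ 2  2  5  5  7  7  3  2  3  3  3  3  3  2]
 [ 1  1  4  4  3  2  3  2 11 11 13 17 16  5]
 [ 2  2  4  4  4  5 10  9 25 25 24 25 15  3]
 [ 1  1  3  5  5  8 19 18 26 24 24 25 18  4]
 [ 1  2  3  7  6  6  5  2 16 16 18 16 14  3]
 [ 1  2  2  6  5  7  6  1  1  2  1  2  1  2]
 [ 3  3  2  6  5  7  6  3  2  0  2  2  2  3]
 [ 2  1  1  7  5  7  5  1  1  1  1  2  2  3]]
```

Call:
jog_arm(targets=[{"turn": [0, 0, 0], "slide": [-4.5, -0.2, 0], "claw": 0}, {"turn": [0, 0, 0], "slide": [0, 0, 0], "claw": 0}, {"turn": [0, 0, 0], "slide": [0, 0, 0], "claw": 0}, {"turn": [0, 0, 0], "slide": [0, 0, 0], "claw": 0}])

```text
t: 13.05
eef_pos: [466.8, 202.7, 65.5]
tcp_rot: [3.137, -0.001, 1.612]
ft_force: [11.5, -1.3, -2.9]
opening: 0.148
grip_force: 30.0
```

```bash
python3 - <<'E'
from m import *
c=read_camera("top"); print(gap(c,(220,227,5,8),(228,227,7,10)))
f=c["frame"][227:237,218:234].astype(int);print(f[...,2]-f[...,1])
z=lambda im,x,y,w,h,k:cv2.resize(im[y:y+h,x:x+w],None,fx=k,fy=k,interpolation=cv2.INTER_CUBIC)
s=read_camera("side")["frame"]
cv2.imwrite("pics/crop6.png",np.hstack([z(c["frame"],210,215,35,40,10),z(s,270,170,70,80,5)]))
st=state();print(st["eef_pos"],st["ft_force"],st["grip_force"])
E
```

```text
(array([229.6 , 231.54]), array([222.95, 231.66]), np.float64(0.58))
[[-1  0  2  1  1  1  1  2  2  0  0 -1  1  1  1  0]
 [-1  0  1  1  1  1  1  2  1  0  1  0  0  0  0  0]
 [ 1  0 -1  0  1  2  1  2  2  1  4  3  5  6  6  0]
 [ 1  0 -1  1  4  4  4  5  2  2 22 24 28 34 26  5]
 [ 2  0 -1  8 35 38 35 37 19 14 50 50 50 50 31  6]
 [ 0  0  1  1 48 49 43 41 36 35 51 49 49 49 39  7]
 [ 0  1  0 -1  1  1  1  1  2  1 33 34 37 35 25  4]
 [ 3  1 -1 -1  1  1  1  2  1  1  1  0  0  0  1  1]
 [ 4  1  0  1  0  1  1  2  2  1  0  1  1  1  0 -1]
 [ 3  2  0  0  1  1  0  1  1  0  1  1  0  0 -1  0]]
[466.80743764 202.68859646  65.44154236] [10.2388011  -0.66699996 -3.17619931] 30.01166045665741
```

View pics/crop6.png

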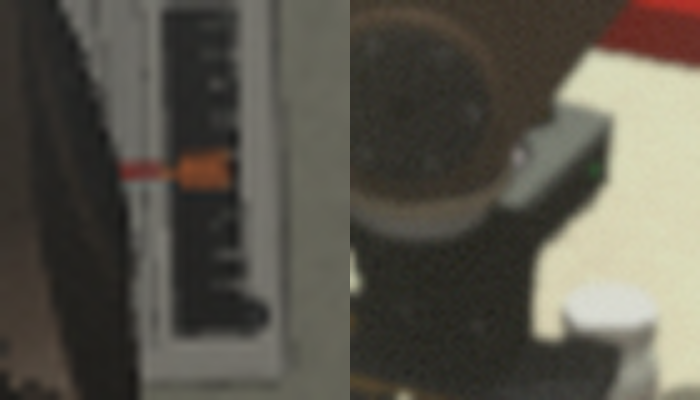

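The pointer runs straight into the mark's tip (both at crop row ~171), about 0.5 mm short. I'll nudge it, then check the lever once from the top camera.

Call:
jog_arm(targets=[{"turn": [0, 0, 0], "slide": [-0.5, 0, 0], "claw": 0}, {"turn": [0, 0, 0], "slide": [0, 0, 0], "claw": 0}, {"turn": [0, 0, 0], "slide": [0, 0, 0], "claw": 0}])

```text
t: 13.52
eef_pos: [466.3, 202.7, 65.4]
tcp_rot: [3.137, -0.001, 1.612]
ft_force: [10.8, -1.0, -3.5]
opening: 0.147
grip_force: 30.0
```

```bash
python3 - <<'E'
from m import *
c=read_camera("top"); print(gap(c,(220,227,5,8),(228,227,7,10)))
k=blob(c["frame"],(318,188,22,14),(0,90,40),(8,255,255)); print("knob",None if k is None else (k[0],k[1]),"was [328.8 195.8]")
if k is not None and abs(k[0][1]-195.8)<1.5: print(job_done())
E
```

```text
(array([229.61, 231.53]), array([223.07, 231.97]), np.float64(-0.39))
knob (array([328.85714286, 195.78571429]), array([ 7,  5,  9,  6, 42], dtype=int32)) was [328.8 195.8]
the job is handed in; nothing more can be done
None
```

I pressed the test button and the lever dropped, then I stood the lever back on its stop. The job is handed in with the gripper holding the carriage about 0.4 mm from the orange mark by camera; I don't have the judge's verdict.

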